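Unbolt the hatch of the steel chest

TASK

Unbolt the hatch of the steel chest: with one fingertip press the sprung safety catch beside the bolt fully down, and keep it down while the other fingertip pushes the bolt's knob until the bolt is drawn right back, out of its keeper. Then let go of both, so that the catch springs up and locks the bolt in the drawn position. Only push, do not grip; do not lift the hatch, and leave the flashlight, jar, hammer and tray where they are.

Things in the scene. Friction and masses are not known exactly. Their poses are not given: they have to be found in the camera images.
- chest: Fixed grey sheet-steel chest, 320 (x) x 380 (y) x 120 mm high. Origin: centre of its underside; z up, x along the bolt, from the front deck with the keeper towards the hatch's hinge at the back. Its flat top is 120 mm up: front deck 73 mm deep, behind it the hatch. The bolt, a round bar 16 mm thick, lies along x at y = 0, its axis 17 mm above the hatch, in two straps 31 mm high at x = -66 and +66 mm.
- bolt_knob (a point): Centre of the top face of the bolt's knob: a plain upright post, 16 mm in diameter, free from 10 to 64 mm above the hatch, on a side arm 22 mm to the -y side of the bolt's axis. It moves with the bolt (x = -12 mm in the chest's frame when shot); axes as the chest. Behind it on the -x side, where it is pushed, a fingertip has 35 mm of free room along x and 15 mm to either side (the catch's tooth arm crosses the bolt at x = 0, up to 48 mm high).
- catch_pad (a point): Point to press on the catch's pad, a flat steel plate 80 mm long (x), 34 mm wide (y), 68 mm to the +y side of the knob. The pad reaches 40 mm to either side of this point in x, 11 mm outward (+y), 22 mm inward to its pivot pin, which is parallel to the bolt. At rest this point is 43 mm above the hatch and the outer edge tilts 0.2 rad up; at the stop it is 33 mm above the hatch, the edge 0.2 rad down.
- keeper (a point): Middle of the opening of the keeper, the steel staple (34 mm wide, 34 mm high, 18 mm long in x) on the chest's front deck that the bolt's nose goes through when shot.
- bolt (a joint): Slide of the bolt, m: 0 = shot (its nose stands 10 mm out of the keeper's far side), 0.040 = fully drawn, at its stop. Grows towards the chest's +x, away from the keeper. About 2 N of rubbing, no spring. Raised tooth of the catch in one of its two grooves locks it at either end (2 mm play).
- catch (a joint): Safety catch: sprung rocker on a pin parallel to the bolt, rad: 0 = at rest, its tooth in the bolt's groove; grows as the pad is pressed; the tooth is clear of the bolt above 0.24; 0.40 = fully down, at the stop. Pressing takes about 3 N at first and 8 N at the stop; it springs back when released.
- hatch (a joint): Hinge of the hatch at the chest's back edge, rad: 0 = shut, grows as it opens. Stays 0.
- flashlight_mid (a point): Middle of the black flashlight, 36 mm across, 118 mm tall, standing loose on the front deck; not to be disturbed.
- paste_jar_mid (a point): Middle of the jar, 54 mm across, 62 mm tall, standing loose on the front deck; not to be disturbed.
- hammer_mid (a point): Point on the shaft of the chipping hammer (head 150 mm, shaft 240 mm, 22 mm high), lying loose on the table on the chest's -y side; not to be disturbed.
- parts_tray_mid (a point): Middle of the beige plastic tray, 220 x 160 x 50 mm, with two steel offcuts, loose on the table on the chest's +y side; not to be disturbed.

How it is judged:
By the outcome, as a careful person would: the job done as asked, in the order asked, and still so for the second after the job is handed in, with the robot touching nothing.
It also fails if it takes over 38 s, if anything falls off the work surface, if the arm or the gripper's body presses on something with over 40 N, if the wrist force passes 120 N, or if a joint passes its speed limit or range.

ROBOT

A 6-joint arm with a two-finger parallel gripper is mounted at the origin on the work surface. World frame = base frame: x ahead of the robot, y to its left, z up, the work surface at z = 0. Lengths are in m, angles in rad, forces in N, time in s.
With the tool pointing down it reaches from about 0.35 to 0.975 m from the base axis. Payload 7.1 kg.
Tool frame: the origin (TCP) lies midway between the tips of the shut fingers; the grasp point (between the pads) lies 19 mm behind it; z points along the fingers, x is the direction in which the jaws open and shut, and the axes are right-handed (so a half turn about z gives the same grasp; the last joint's range is limited). The gripper opens to 88 mm and grips with 3 to 60 N. Pads are 20 mm wide; open, the fingers measure 115 mm over their backs; the gripper's body (75 mm by 178 mm) begins 61 mm behind the grasp point.
Start: joints at [1.123, 0.423, 1.63, -0, 1.089, -0.019], TCP at [0.26, 0.568, 0.2] pointing down, gripper open.
Joint ranges: [-3, 3], [-0.9, 2.11], [0.09, 2.58], [-1.31, 4.45], [0.11, 2.69], [-2.54, 2.54]. Speed limits (rad/s): [2.39, 2.39, 3.01, 3.14, 3.14, 3.14].

INTERFACE

Orientations are given as a unit quaternion [w, x, y, z].
In Python, from station import move_pose, movel, movej, command_gripper, wait, inverse_kinematics, read_camera, camera_info, MotionError, job_done, get_time, get_joint_pos, get_qvel, get_effort, get_tcp_pos, get_ee_rot, get_ft_force, get_ft_torque, get_grip_width gives the robot as it stands. Calls block until the motion is done:
- move_pose(position, orientation): joint-space move of the TCP to a pose.
- movel(position, frame=None, v=0.15, until_force=None): straight line of the TCP; frame=None keeps the orientation; v is the mean speed in m/s. With until_force (N) it stops when the force on the tool has changed by that much, and returns True; else False.
- movej(angles): joint-space move.
- command_gripper(opening): opening from 0.0 (shut) to 1.0 (fully open); the grip force is fixed at half the most; returns when the fingers have stopped.
- wait(seconds).
- inverse_kinematics(position, orientation): joint angles nearest the present ones, or None.
- read_camera(name): name is "scene" or "top" or "wrist"; returns the picture (480x640x3 uint8, red, green, blue); there is no depth.
- camera_info(name): a dict with "intrinsics" (3x3 intrinsics, pixels), "T" (4x4, takes a point from camera to world coordinates); the wrist camera has in their place "tool_from_camera" (4x4, takes a point from camera to tool coordinates, whose origin is the TCP and whose axes are the tool frame's). Camera axes: x right, y up, looking along -z (the intrinsics and any distortion apply to the point x, -y, -z); pixel columns grow to the right and rows downward; lengths in m; the calibration is good to about 2 mm. A picture is of the moment at which its call begins: read the wrist's pose just before it. camera_info takes no time and is no camera call.
A pose or a line that the arm cannot do raises MotionError and nothing moves.
- job_done(): hands the job in, once; it reports no verdict.
Readings, each from a call of its own:
- get_time(): time.
- get_joint_pos(): joint angles.
- get_qvel(): joint speeds.
- get_effort(): joint torques, N m.
- get_tcp_pos(): TCP position.
- get_ee_rot(): TCP orientation.
- get_ft_force(): force on the tool from outside, world axes, zero at the start.
- get_ft_torque(): the same for the moment, N m.
- get_grip_width(): opening from 0.0 (shut) to 1.0 (fully open).
Only numpy, scipy, OpenCV 4.12 (cv2) and the standard library are available. Lean on these libraries where they do the work, as an engineer would, in place of code of your own. Each camera call takes 0.05 s, during which the arm holds its last target. There are 200 camera calls.

## Working session

There is one attempt and no reset: what is moved stays moved. The work goes in short steps, each a Python script; the robot and the scene stay as the last script left them, time stands still between calls to the robot, and variables do not carry over. Pictures are saved under pics/ and viewed, about 8 in all and at most 12, crops included, and the job is handed in when it is done.

```bash
mkdir -p pics; ls
python3 - <<'E'
from station import *
import cv2, numpy as np
np.set_printoptions(precision=4,suppress=True)
for n in ("scene","top"):
    cv2.imwrite(f"pics/{n}0.png",read_camera(n)[:,:,::-1]); c=camera_info(n); print(n,{k:np.array(v) if not isinstance(v,str) else v for k,v in c.items()})
print(camera_info("wrist")); print(get_time(),get_ee_rot(),get_grip_width())
E
```

```text
pics
scene {'intrinsics': array([[541.1021,   0.    , 326.4974],
       [  0.    , 541.1021, 240.4983],
       [  0.    ,   0.    ,   1.    ]]), 'T': array([[-0.5945, -0.6716,  0.4422,  1.1139],
       [ 0.804 , -0.5061,  0.3121,  0.4182],
       [ 0.0142,  0.541 ,  0.8409,  1.1556],
       [ 0.    ,  0.    ,  0.    ,  1.    ]])}
top {'intrinsics': array([[605.9245,   0.    , 329.2584],
       [  0.    , 605.9245, 240.8926],
       [  0.    ,   0.    ,   1.    ]]), 'T': array([[ 0.1053,  0.9709, -0.2152,  0.2885],
       [-0.9944,  0.104 , -0.0174,  0.0307],
       [ 0.0055,  0.2159,  0.9764,  1.4484],
       [ 0.    ,  0.    ,  0.    ,  1.    ]])}
{'intrinsics': array([[331.7381,   0.    , 317.9439],
       [  0.    , 331.7381, 239.5227],
       [  0.    ,   0.    ,   1.    ]]), 'tool_from_camera': array([[ 1.    ,  0.0007,  0.0009, -0.0006],
       [ 0.0009, -0.9686, -0.2488, -0.0665],
       [ 0.0007,  0.2488, -0.9686, -0.1852],
       [ 0.    ,  0.    ,  0.    ,  1.    ]])}
0.1 [ 0.0003  0.8414  0.5405 -0.0006] 1.0026807419853694
```

View pics/top0.png

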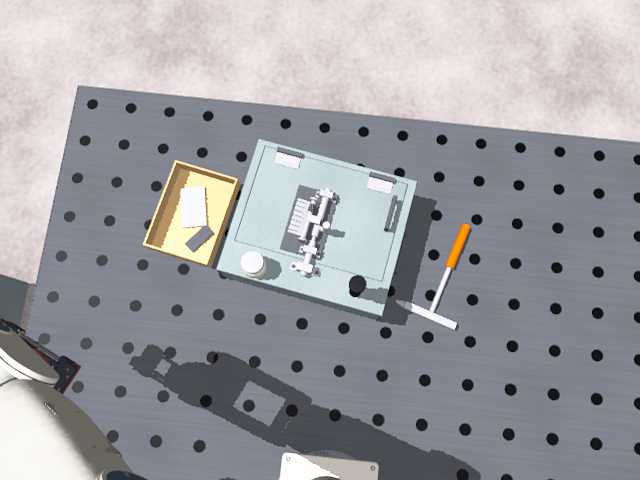

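View pics/scene0.png

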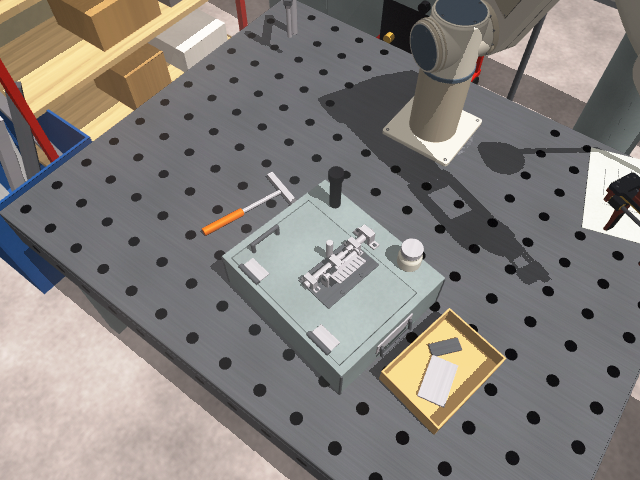

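The top view shows the chest with its top corners near (259,140), (416,181), (383,312) and (218,270). The knob top is at about (326,226), the catch pad at about (298,218), the keeper at (305,268), the flashlight at (357,286) and the jar at (253,264). The scene view shows the knob at about (329,243) and the pad at about (347,265).

```bash
cat > h.py <<'E'
import numpy as np, cv2
from station import *
np.set_printoptions(precision=4,suppress=True)
def ray(n,px,T=None):
    c=camera_info(n); K=np.array(c["intrinsics"]); T=np.array(c["T"]) if T is None else T
    d=np.linalg.solve(K,[px[0],px[1],1]); d=T[:3,:3]@[d[0],-d[1],-d[2]]
    return T[:3,3],d/np.linalg.norm(d)
def onz(n,px,z,T=None):
    o,d=ray(n,px,T); return o+d*(z-o[2])/d[2]
def proj(n,P,T=None):
    c=camera_info(n); K=np.array(c["intrinsics"]); T=np.array(c["T"]) if T is None else T
    p=T[:3,:3].T@(np.array(P)-T[:3,3]); p=K@[p[0],-p[1],-p[2]]; return p[:2]/p[2]
E
python3 - <<'E'
from h import *
im=cv2.imread("pics/top0.png"); hsv=cv2.cvtColor(im,cv2.COLOR_BGR2HSV)
print(hsv[200,260],hsv[250,350],hsv[300,330])
m=cv2.inRange(hsv,(75,15,140),(105,80,255)); m=cv2.morphologyEx(m,cv2.MORPH_CLOSE,np.ones((5,5)))
c=max(cv2.findContours(m,0,2)[0],key=cv2.contourArea); 
q=cv2.approxPolyDP(cv2.convexHull(c),8,True)[:,0]; print(q)
W=np.array([onz("top",p,.12) for p in q]); print(W, [np.linalg.norm(W[i]-W[i-1]) for i in range(len(W))])
s=cv2.imread("pics/scene0.png")
cv2.imwrite("pics/crops.png",np.hstack([cv2.resize(im[175:305,210:340+20],None,fx=4,fy=4)[:, :], ])[:520])
cv2.imwrite("pics/crops2.png",cv2.resize(s[215:315,280:400],None,fx=5,fy=5))
E
```

```text
[ 96  24 227] [ 95  23 225] [ 95  20 237]
[[258 139]
 [416 181]
 [381 315]
 [216 269]]
[[ 0.8055  0.2451  0.12  ]
 [ 0.7427 -0.1289  0.12  ]
 [ 0.4283 -0.0756  0.12  ]
 [ 0.491   0.2977  0.12  ]] [np.float64(0.31884896852983907), np.float64(0.37926782700384876), np.float64(0.3188688855535837), np.float64(0.37853713130957733)]
```

View pics/crops.png

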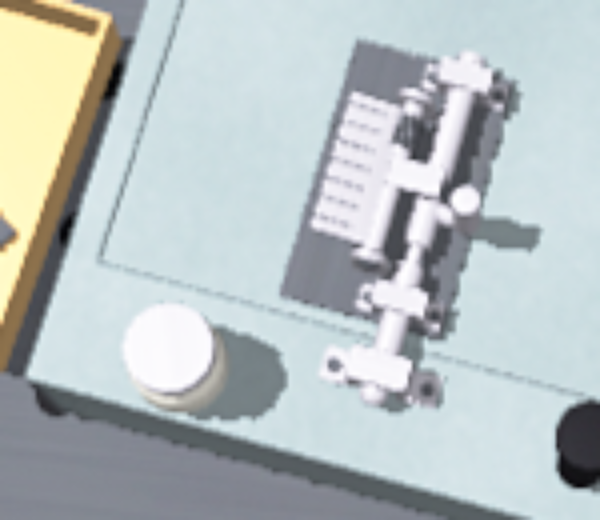

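View pics/crops2.png

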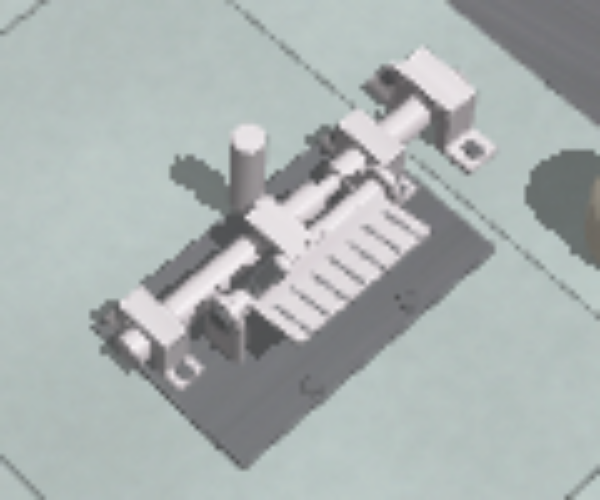

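The chest's measured edges (319 x 379 mm) match the given sizes. In the crops the knob top is at top (326.5,224.8) and scene (329.6,242.4). The pad's outer corners in the top view are about (298,198) and (288,232.5).

Run:
```python
from h import *
W=np.array([[.8055,.2451],[.7427,-.1289],[.4283,-.0756],[.491,.2977]])
c=W.mean(0); ex=(W[0]+W[1]-W[2]-W[3]); ex/=np.linalg.norm(ex); ey=(W[0]+W[3]-W[1]-W[2]); ey/=np.linalg.norm(ey)
yaw=(np.arctan2(ex[1],ex[0])+np.arctan2(-ey[0],ey[1]))/2
print(c,yaw,np.arctan2(ex[1],ex[0]),np.arctan2(-ey[0],ey[1]))
R=np.array([[np.cos(yaw),-np.sin(yaw)],[np.sin(yaw),np.cos(yaw)]])
loc=lambda P:np.r_[(R.T@(P[:2]-c))*1e3,P[2]*1e3-120]
a=ray("top",(326.5,224.8));b=ray("scene",(329.6,242.4))
s=np.linalg.lstsq(np.c_[a[1],-b[1]],b[0]-a[0],rcond=None)[0]
p,q=a[0]+s[0]*a[1],b[0]+s[1]*b[1]; print("knob",(p+q)/2,loc((p+q)/2),"gap",np.linalg.norm(p-q))
print("knob@184 top",loc(onz("top",(326.5,224.8),.184)),"scene",loc(onz("scene",(329.6,242.4),.184)))
for px in [(298,198),(288,232.5)]: print("padout top",loc(onz("top",px,.165)))
for px in [(366,262),(340.5,282.5)]: print("padout scene",loc(onz("scene",px,.165)))
print("flash",loc(onz("top",(356.5,284),.238)),"jar",loc(onz("top",(252.5,262),.182)), "keeper", loc(onz("top",(304.5,267),.154)))
np.savez("chest.npz",c=c,R=R,yaw=yaw,knob=(p+q)/2)
from scipy.spatial.transform import Rotation as Ro
for k in (np.pi/2,-np.pi/2):
    # tool z down, tool x along yaw+k
    x=np.array([np.cos(yaw+k),np.sin(yaw+k),0]);z=np.array([0,0,-1.]);M=np.c_[x,np.cross(z,x),z]
    Q=Ro.from_matrix(M).as_quat()[[3,0,1,2]]
    for L in ((-38,12),(10,12)):
        P=c+R@(np.array(L)*1e-3)
        for h in (.30,.154): print(k,Q,inverse_kinematics([*P,h],Q))
```

```text
[0.6169 0.0846] -0.16660477147274308 -0.1668242358702994 -0.16638530707518676
knob [0.602  0.0639 0.1815] [-11.2546 -22.9011  61.5116] gap 0.0020805366948062815
knob@184 top [-11.2183 -23.8961  64.    ] scene [-10.6835 -20.9168  64.    ]
padout top [34.9624 54.2192 45.    ]
padout top [-45.8821  53.3379  45.    ]
padout scene [-41.1392  59.3195  45.    ]
padout scene [32.9395 57.0007 45.    ]
flash [-126.184  -118.7992  118.    ] jar [-131.4863  105.5401   62.    ] keeper [-107.5915   -1.4151   34.    ]
1.5707963267948966 [0.     0.7635 0.6458 0.    ] [ 0.1547  0.2737  1.6075 -0.      1.2604 -1.2495]
1.5707963267948966 [0.     0.7635 0.6458 0.    ] [ 0.1547  0.4285  1.7427 -0.      0.9703 -1.2495]
1.5707963267948966 [0.     0.7635 0.6458 0.    ] [ 0.1309  0.347   1.5056 -0.      1.289  -1.2733]
1.5707963267948966 [0.     0.7635 0.6458 0.    ] [ 0.1309  0.4907  1.6379 -0.      1.013  -1.2733]
-1.5707963267948966 [ 0.     -0.6458  0.7635  0.    ] [ 0.1547  0.2737  1.6075 -0.      1.2604  1.8921]
-1.5707963267948966 [ 0.     -0.6458  0.7635  0.    ] [ 0.1547  0.4285  1.7427 -0.      0.9703  1.8921]
-1.5707963267948966 [ 0.     -0.6458  0.7635  0.    ] [ 0.1309  0.347   1.5056 -0.      1.289   1.8683]
-1.5707963267948966 [ 0.     -0.6458  0.7635  0.    ] [ 0.1309  0.4907  1.6379 -0.      1.013   1.8683]
```

Everything agrees with the given sizes: knob at chest (-11,-23), where (-12,-22) is expected, and pad spanning x from about -45 to 35 with its outer edge at y ≈ 57. Next I move above it with the jaw axis along chest y and check from close by.

```bash
cat >> h.py <<'E'
Q=[0,.7635,.6458,0]; Q=list(np.array(Q)/np.linalg.norm(Q))
D=np.load("chest.npz"); C,RR=D["c"],D["R"]
def P(x,y,h): return [*(C+RR@(np.array([x,y])*1e-3)),.12+h*1e-3]
def loc(p): return np.r_[(RR.T@(np.array(p)[:2]-C))*1e3,p[2]*1e3-120]
def wristT():
    from scipy.spatial.transform import Rotation as Ro
    T=np.eye(4);q=np.array(get_ee_rot());T[:3,:3]=Ro.from_quat(q[[1,2,3,0]]).as_matrix();T[:3,3]=get_tcp_pos()
    return T@np.array(camera_info("wrist")["tool_from_camera"])
E
python3 - <<'E'
from h import *
move_pose(P(-37,12,150),Q); command_gripper(.66)
T=wristT(); im=read_camera("wrist")[:,:,::-1].copy(); cv2.imwrite("pics/w1.png",im)
print(get_time(),loc(get_tcp_pos()),get_grip_width(),get_ft_force()); np.save("T1.npy",T)
for n,p in dict(knob=(-12,-22,64),pad=(-5,46,43),tipk=(-37,12-36,150),tipp=(-37,48,150)).items(): print(n,proj("wrist",P(*p),T))
E
```

```text
2.85 [-36.9696  11.9687 150.0365] 0.6578115957033184 [ 0.4552 -0.1858 -0.1523]
knob [279.8246 264.389 ]
pad [355.9316 264.2368]
tipk [258.8886 270.9577]
tipp [380.7795 270.8806]
```

View pics/w1.png

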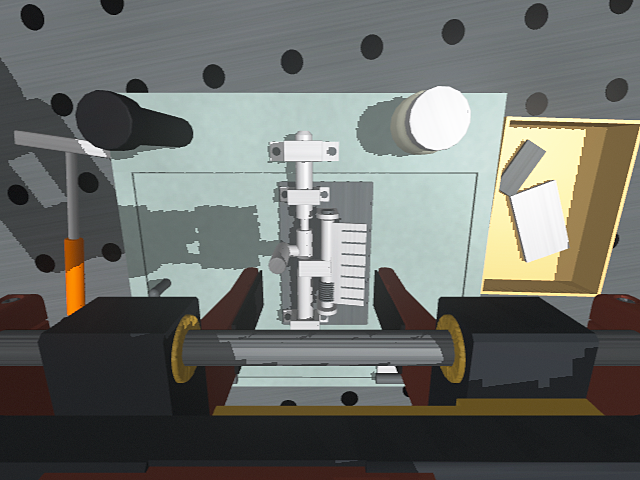

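The wrist view shows the knob top at (279,264), where (279.8,264.4) was predicted, and the pad centre at about (351,263). I'll zoom in on the fingertips to get their exact spacing.

Run:
```python
import cv2
im=cv2.imread("pics/w1.png"); cv2.imwrite("pics/w1c.png",cv2.resize(im[210:340,220:420],None,fx=4,fy=4,interpolation=cv2.INTER_NEAREST))
```

```text
(no output)
```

View pics/w1c.png

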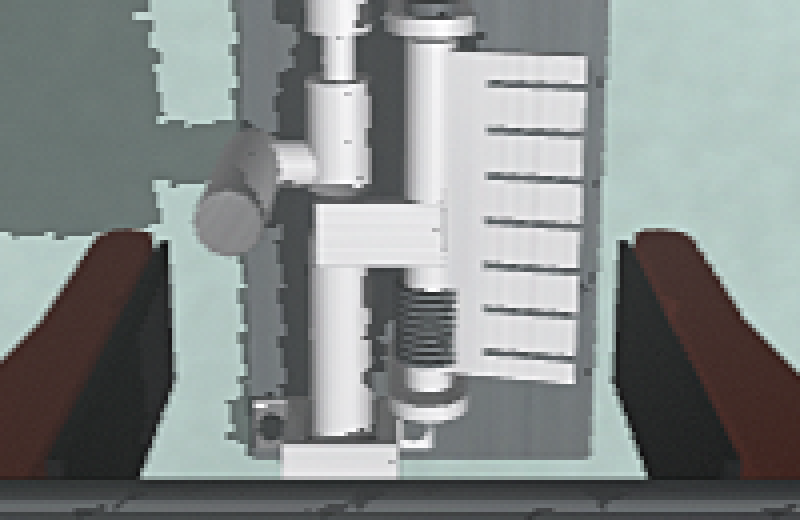

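The tips read either as a 67 mm gap at TCP height or as a 58 mm gap set about 22 mm back. Either one works at TCP y = 12, so I close slightly and find the contact height by force.

Run:
```python
from h import *
command_gripper(.61)
movel(P(-37,12,54),v=.1)
f0=np.array(get_ft_force())
r=movel(P(-37,12,20),v=.03,until_force=2.5)
print(r,get_time(),loc(get_tcp_pos()),np.array(get_ft_force())-f0,get_ft_torque())
cv2.imwrite("pics/s2.png",cv2.resize(read_camera("scene")[200:320,260:420,::-1],None,fx=5,fy=5))
```

```text
True 5.4 [-37.2377  12.0288  19.7731] [-0.6786  1.4797  2.2484] [ 0.1756 -0.0342 -0.0094]
```

View pics/s2.png

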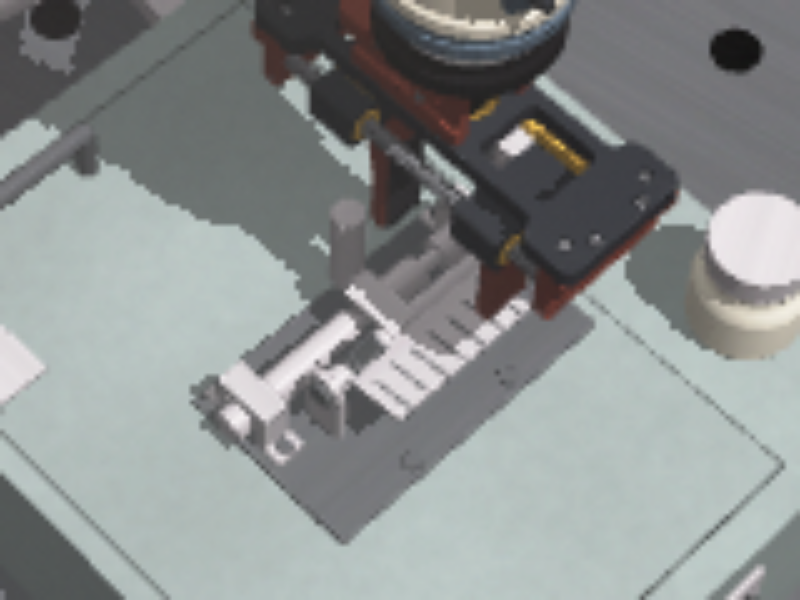

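Contact came at TCP height 20 mm, so the tips sit about 24 mm back. The scene crop shows one finger on the pad's front end at (500,300) and the other behind the knob, with clear room. I press in small steps to find the stop.

Run:
```python
from h import *
for h in np.arange(17,2,-1.):
    r=movel(P(-37,12,h),v=.02); f=np.array(get_ft_force()); p=loc(get_tcp_pos())
    print(h,p,f,np.array(get_ft_torque()))
    if f[2]>14: break
print(get_time())
```

```text
17.0 [-36.9011  12.4509  17.1421] [-0.4403  2.344   5.4128] [0.675  0.1702 0.0599]
16.0 [-36.8585  12.6328  16.2527] [-1.1013  2.8879  5.081 ] [0.8352 0.143  0.0987]
15.0 [-36.8232  12.7344  15.3897] [-2.3514  3.7577  6.2076] [0.8604 0.191  0.0355]
14.0 [-36.7998  12.8395  14.5099] [-2.3766  4.3793  7.7019] [0.9215 0.2453 0.0463]
13.0 [-36.7568  12.9197  13.6167] [-1.9151  4.5808  8.771 ] [0.963  0.3068 0.013 ]
12.0 [-36.6865  12.9236  12.6956] [-1.7449  3.4113  9.0136] [1.0245 0.2783 0.1146]
11.0 [-36.6405  12.9876  11.7622] [-1.5614  4.4314  8.712 ] [1.019  0.3247 0.08  ]
10.0 [-36.5898  13.0077  10.8869] [-1.7677  4.0861  9.5548] [1.0462 0.3946 0.0988]
9.0 [-36.4938  13.0906  10.5858] [-3.4676  3.8576 16.1045] [1.1755 0.6668 0.1689]
7.7167
```

The stop shows clearly, with force rising from 9.5 to 16 N over 0.3 mm at TCP height 10.6. I hold that height and push the knob along +x.

Run:
```python
from h import *
base=None
for x in [-33,-29,-25,-20,-15,-10,-5,0,4,7,8,9,10,11,12,13,14,15,16]:
    movel(P(x,12,8.8),v=.03); f=np.array(get_ft_force()); p=loc(get_tcp_pos()); fl=RR.T@f[:2]
    print(x,p,fl,f[2],np.array(get_ft_torque())[2])
    if x==4: base=fl[0]
    if x>4 and fl[0]<base-8: print("stop"); break
    if f[2]>30 or abs(fl[0])>25: print("abort"); break
print(get_time())
cv2.imwrite("pics/w3.png",read_camera("wrist")[:,:,::-1])
cv2.imwrite("pics/s3.png",cv2.resize(read_camera("scene")[200:320,260:420,::-1],None,fx=5,fy=5))
```

```text
-33 [-36.0826  13.1153  10.1302] [-15.2864   4.3935] 24.423642522494653 0.49791892007008687
-29 [-32.9554  13.0401  10.1637] [-19.3297   3.2199] 27.17278628097992 0.4989511580138966
-25 [-29.7347  13.0245  10.1187] [-21.3226   2.9648] 27.666928993665774 0.4384980222971949
-20 [-25.5754  13.0106  10.1154] [-24.0673   3.8024] 28.869089191640445 0.5406402997842233
-15 [-19.4429  13.0582  10.2896] [-21.1612   3.7337] 27.98540928263192 0.4184112368202712
-10 [-15.1983  13.0474  10.2802] [-23.6582   3.5237] 29.958143635731446 0.5149058322171498
-5 [-9.0702 13.1301 10.4433] [-20.6887   3.3764] 26.137950577101314 0.4129669478078372
0 [-5.2311 13.1203 10.366 ] [-23.5032   3.8954] 29.174677896092508 0.5314917050579385
4 [ 0.1623 13.1729 10.4787] [-19.186    3.3062] 25.918548607986367 0.34423717951901023
7 [ 3.5006 13.1508 10.4819] [-18.3091   3.4668] 26.100021925633236 0.33607495121975306
8 [ 3.6438 13.1445 10.4626] [-19.876    3.4244] 27.709945630552607 0.45559952295714723
9 [ 3.7504 13.1127 10.4019] [-23.8801   4.8502] 28.943973960684303 0.5860756775441481
10 [ 3.8297 13.1214 10.3497] [-26.3395   4.0623] 31.220496864154534 0.6157320165173137
abort
11.4333
```

View pics/w3.png

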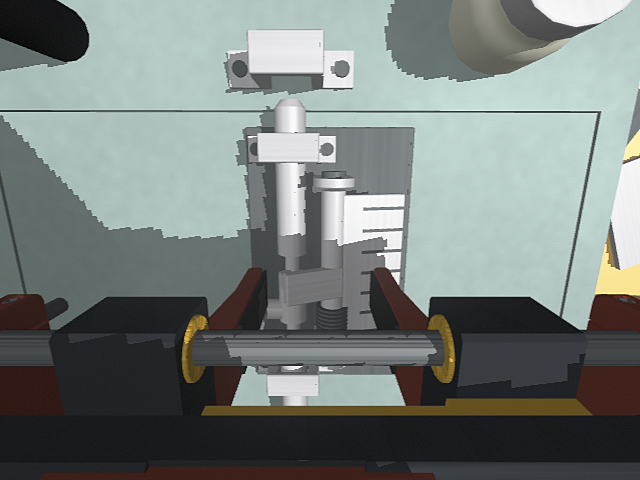

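The wrist view shows the bolt's nose tip at (290,99), clear of the keeper. I measure the stroke from it.

Run:
```python
from h import *
T=wristT()
for n,px,h in [("nose",(290,99),17),("keeper top far edge",(286,30),34),("keeper top near edge",(285,76),34),("strap",(289,133),31),("strap near",(289,163),31)]: print(n,loc(onz("wrist",px,.12+h/1e3,T)))
print(get_ft_force(),loc(get_tcp_pos()))
```

```text
nose [-89.8195  -2.0843  17.    ]
keeper top far edge [-115.1687   -1.923    34.    ]
keeper top near edge [-96.6833  -2.794   34.    ]
strap [-72.4007  -1.7505  31.    ]
strap near [-58.4772  -2.0377  31.    ]
[-25.7073   8.5619  32.067 ] [ 3.8738 13.1014 10.3708]
```

View pics/s3.png

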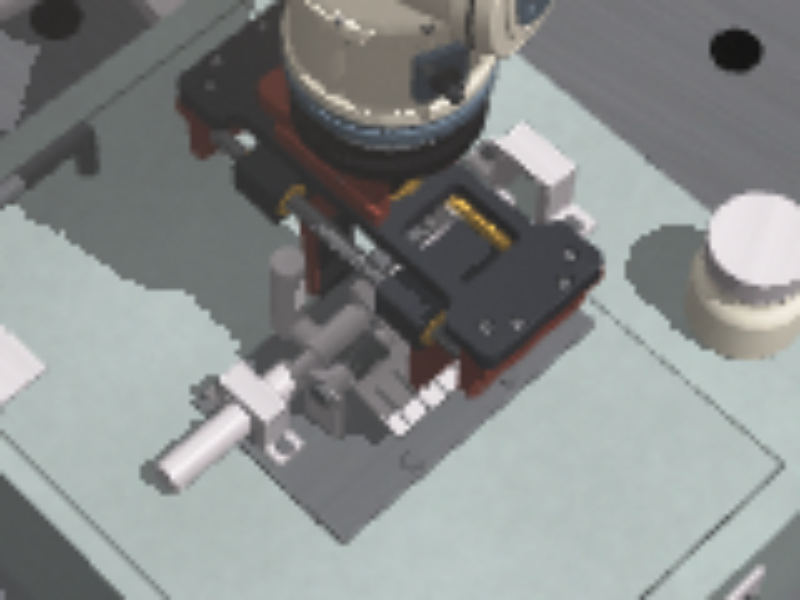

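Run:
```python
from h import *
print("knob before",loc(onz("scene",(329.6,242.4),.184)),"now",loc(onz("scene",(317,251.4),.184)))
for x,h in [(8,9.6),(10,9.7),(12,9.7),(13,9.7),(14,9.7),(15,9.7),(16,9.7),(17,9.7)]:
    movel(P(x,12,h),v=.03); f=np.array(get_ft_force()); p=loc(get_tcp_pos()); fl=RR.T@f[:2]
    print(x,p,fl,f[2],np.array(get_ft_torque())[2])
    if abs(fl[0])>32 or f[2]>33: print("limit"); break
T=wristT(); im=read_camera("wrist")[:,:,::-1]; cv2.imwrite("pics/w4.png",im)
g=cv2.cvtColor(im.copy(),cv2.COLOR_BGR2GRAY); print(g[60:135:1,289])
print(proj("wrist",P(-90,0,17),T),proj("wrist",P(-85,0,17),T),get_time())
```

```text
knob before [-10.6835 -20.9168  64.    ] now [ 24.2733 -23.0393  64.    ]
8 [ 4.3946 13.0334 10.7571] [-16.7541   3.0348] 21.466098750207863 0.36444122763350906
10 [ 6.8543 13.0156 10.7849] [-14.8523   3.5657] 19.972686260111427 0.3251907055311073
12 [ 8.0843 13.0082 10.7568] [-17.6396   3.0366] 20.745577747280453 -0.33206750452004863
13 [ 8.0566 13.0031 10.7342] [-21.7343   3.4699] 24.121200330438512 -0.4322391023194922
14 [ 8.0142 12.9893 10.6856] [-25.0911   4.0323] 26.46653994155393 -0.5194445174876741
15 [ 8.0453 12.9703 10.6971] [-28.6736   4.6693] 29.488094606206566 -0.5953545608158376
16 [ 8.0388 12.9526 10.6807] [-32.6012   3.7133] 31.52226365894604 -0.6707346121710988
limit
[234 236 197 153  74  80  90 120 117 115 117 116 115 117 117 116 118 117
 117 117 117 117 117 117 114 110  97 197 191 190 189 189 188 189 189 189
 189 191 206 202 206 204 206 204 201 235 241 240 240 239 239 240 239 239
 239 239 239 238 238 239 238 241 247 161 198 229 225 225 225 224 223 224
 224 225 225]
[293.8476  90.0214] [294.0406 100.6357] 13.3333
```

There is now a hard stop at TCP x = 8.05. The yaw torque flipped sign, so the load is on the knob, and the stroke is about 39 to 40 mm. I back off the knob a little with the pad still held, then lift straight up.

Run:
```python
from h import *
for x in (8,4,1):
    movel(P(x,12,9.7),v=.04); p=loc(get_tcp_pos()); print(x,p,get_ft_force())
    if p[0]<5: break
q=p
movel(P(q[0],12,60),v=.06); print(loc(get_tcp_pos()),get_ft_force())
movel(P(-10,12,170),v=.15); wait(.2)
T=wristT(); im=read_camera("wrist")[:,:,::-1]; s=read_camera("scene")[:,:,::-1]
print(get_time(),get_ft_force(),proj("wrist",P(28,-22,64),T),proj("wrist",P(-85,0,17),T))
a=cv2.resize(im[60:360,180:480],(400,400)); b=cv2.resize(s[200:320,280:400],(400,400))
cv2.imwrite("pics/fin.png",np.hstack([a,b]))
```

```text
8 [ 8.0996 13.0098 11.2137] [-3.7702  4.1922 12.9324]
4 [ 6.7849 13.148  11.7058] [3.2407 2.1117 9.0949]
1 [ 4.7954 13.2045 11.976 ] [5.3941 1.5331 9.2539]
[ 4.4369 11.9073 59.5926] [ 0.518  -0.4645  0.1316]
16.3667 [ 0.0809  0.282  -0.2702] [282.8116 272.1045] [307.1835 146.7012]
```

View pics/fin.png

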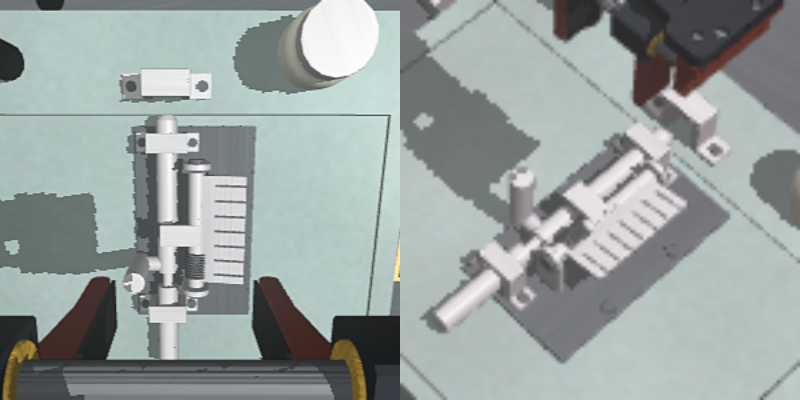

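The final view shows the knob top at about (280.5,271.5), where (282.8,272.1) is predicted for fully drawn. The nose is at (305,146), where (307,147) is predicted, and it is out of the keeper. The catch's tooth arm lies flat across the bolt again, with the pad up. The gripper is clear of everything.

```bash
python3 -c "
from station import *
job_done(); print(get_time())"
```

```text
the job is handed in; nothing more can be done
the job is handed in; nothing more can be done
```

The bolt is drawn right back out of its keeper, the catch has sprung up behind it, and I have handed the job in. The clock read 16.4 s just before handing in, against the 38 s limit.

- **Catch:** One fingertip pressed the pad down to its stop, which showed as a jump from 9.5 to 16 N. It stayed down for the whole push.
- **Bolt:** The other fingertip pushed the knob until it hit a hard stop. It stuck about 4 mm short on pad friction, so I eased the downward force and finished the stroke. I then backed off about 3 mm and lifted straight up.
- **Last checks:** In the last pictures the knob and the bolt's nose are within about 2 px of where a full 40 mm draw would put them. The nose is clear of the keeper. The wrist force was back to about zero and the gripper touched nothing.
- **Less certain:** I judged that the catch is up and locked only by eye, from the pad and tooth arm looking as they did at rest. I did not test the lock by pushing the bolt back.
- **Disagreed:** One nose reading during the push gave about 35 mm of stroke, which was the stuck position. The open fingertips also sat about 24 mm behind the TCP, which I found by touch.
- **Not measured at the end:** The flashlight, jar, hammer, tray and hatch. Nothing showed contact with them.

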